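# Feed a failed regulator through the scrap chest flap

## Robot

A 7-joint arm with a two-finger parallel gripper is mounted at the origin on the work surface. World frame = base frame: x ahead of the robot, y to its left, z up, the work surface at z = 0. Lengths are in m, angles in rad, forces in N, time in s.
With the tool pointing down it reaches from about 0.425 to 0.925 m from the base axis. Payload 6.8 kg.
Tool frame: the origin (TCP) lies between the finger pads; the fingertips stand 14 mm ahead of it and the grasp point (between the pads) lies 5 mm behind it; z points along the fingers, y is the direction in which the jaws open and shut (so a half turn about z gives the same grasp; the last joint's range is limited). The gripper opens to 85 mm and grips with 20 to 120 N. Pads are 22 mm wide; open, the fingers measure 114 mm over their backs; the gripper's body (76 mm by 85 mm) begins 54 mm behind the grasp point. The pads swing forward as they close: fully open they stand 13 mm farther back than shut.
Start: joints at [1.006, 0.477, 0.022, 1.555, -0.011, 1.109, -0.083], TCP at [0.298, -0.606, 0.245] pointing down, gripper open.
Joint ranges: [-2.96, 2.96], [-0.34, 2.1], [-1.41, 1.46], [0.24, 2.44], [-1.37, 4.51], [0.17, 1.92], [-2.96, 2.96]. Speed limits (rad/s): [2.39, 2.39, 3.14, 3.14, 3.14, 3.14, 3.14].

## Interface

Orientations are given as a unit quaternion [w, x, y, z].
In Python, from station import bot gives the robot as it stands.
- The arm moves only by the shell command python3 -m crank 'ROWS' [FORCE]. ROWS is JSON, a list of rows, each a list of 3 entries, a list of its own where there are three numbers: the shift along the tool's x, y, z in m, then the turn, a rotation vector about the tool's x, y, z in degrees, then the finger opening in m, from 0 to 0.0854. A call has 1 to 10 rows; each row shifts and turns the commanded pose from where the row before left it, along the tool's axes as they then stand; what a row does not reach is not made up. A row lasts 1/8 s, in which the tool goes at most 62.5 mm and 10.7 degrees, less where a joint would pass 70% of its speed; a pose out of reach is approached as far as the arm can. A call is refused whole if a number of a shift passes 0.0625 or a number of a turn 10.7, either way. A call with a gripper value outside its range is refused whole. The fingers move at their own pace and stop on an object; FORCE is the grip in N (left out, the last holds). Time passes only in rows, so rows that do not move let the fingers close. It gives the time, the measured TCP pose, the force and the opening at its end, in the units of the state.
- bot.get_obs(): the state, without advancing time (a new reading comes with each control period).
- bot.read_camera(name): name is "scene" or "side" or "wrist"; returns (picture, depth): 480x640x3 uint8, red, green, blue; 480x640 float32, m along the optical axis (not along the pixel's ray), 0 where there is no reading.
- bot.calibration(name): a dict with "fx", "fy", "cx", "cy" (pixels), "extrinsics" (4x4, takes a point from camera to world coordinates). Camera axes: x right, y down, z forward; pixel columns grow to the right and rows downward; lengths in m; the calibration is good to about 2 mm. A picture is of the moment at which its call begins: read the wrist's pose just before it. calibration takes no time and is no camera call; for the wrist camera it gives the pose at the moment of the call.
- bot.hand_in(): hands the job in, once; it reports no verdict.
The state is a dict: "t": time; "q": joint angles; "joint_vel": joint speeds; "joint_torque": joint torques, N m; "eef_pos": TCP position; "tool_rot": TCP orientation; "contact_force": force on the tool from outside, world axes, zero at the start; "torque": the same for the moment, N m; "gripper_width": opening from 0.0 (shut) to 1.0 (fully open).
Only numpy, scipy, OpenCV 4.12 (cv2) and the standard library are available. Lean on these libraries where they do the work, as an engineer would, in place of code of your own. Each camera call takes 0.05 s, during which the arm holds its last target.

## Task

Gently slide the finned regulator block along the ledge of the scrap chest and push it in under the hanging flap, so that the block itself swings the flap open and it drops into the chest; then draw the fingers back so that the flap swings shut behind it. Only push it, never grip or lift it, and leave everything else (the bearing and the piston on the ledge, the things on the bench) where it is.

Things in the scene. Friction and masses are not known exactly. Their poses are not given: they have to be found in the camera images.
- chest: Grey sheet-metal scrap chest fixed on the bench: feed ledge, doorway with a hanging flap, closed hopper behind it. Origin on the bench (z = 0) below the middle of the doorway; x = feed direction (ledge, doorway, hopper), y to the left of that, z up. Its place and yaw vary. All x and y given at the points are in this frame.
- ledge (a point): Point on the flat steel ledge at x = -100 mm, y = 0. The ledge's top is 110 mm above the bench and spans x from -190 to +20 mm, y from -125 to +125 mm; it has no rims.
- doorway (a point): Middle of the doorway at ledge height (x = 0, y = 0, 110 mm above the bench). A 6 mm front sheet stands on the ledge in the plane x = 0, its top 62 mm above the ledge; the doorway in it spans y from -50 to +50 mm, clear height 52 mm, under the 8 mm hinge rod (centre 56 mm above the ledge).
- hopper (a point): Middle of the hopper's rubber floor (x = 110 mm, y = 0, 5 mm above the bench). Behind the flap the ledge ends at x = +20 mm and drops 105 mm to this floor. Inside: x from 20 to 200 mm, y from -75 to +75 mm. A clear cover, top 173 mm above the bench, closes it from x = 8 mm on; the -y wall has a clear window.
- flap (a joint): Angle of the aluminium flap (96 mm wide, 52 mm long, 3 mm thick, 0.1 kg) that hangs freely from the hinge rod in the doorway: 0 = hanging straight down (shut), grows as its lower edge swings into the hopper (chest +x), up to 1.45 rad. It cannot swing towards the ledge. Only its weight shuts it, without a latch, in a fraction of a second.
- flap_edge (a point): Middle of the flap's lower edge (4 mm above the ledge when shut).
- regulator: Failed regulator: finned cast-aluminium block, 80 mm (its x) by 64 mm (y) by 26 mm high, fins on top along x, solid flat sides, about 0.3 kg. Origin at the centre of its underside. Lies on the ledge, x roughly along the chest's x, up to 60 mm to either side of the doorway's middle. It tips and drops into the hopper once its middle is past the ledge's end, 20 mm behind the flap.
- bearing: Bystander: ball bearing, 42 mm across, 12 mm high, lying flat near one of the ledge's corners beside the doorway. Origin at the centre of its underside.
- piston: Bystander: small aluminium piston, 43 mm across, 42 mm high, standing near the ledge's other corner beside the doorway. Origin at the centre of its underside.
- spray: Bystander: spray can, 58 mm across, 170 mm high, standing on the bench. Origin at the centre of its underside.
- screwdriver: Bystander: black-handled screwdriver lying on the bench. Origin below its middle.
- cup: Bystander: white mug, 76 mm across, 85 mm high, on the bench. Origin at the centre of its underside.
- collar: Bystander: dark steel collar, 56 mm across, 30 mm high, on the bench. Origin at the centre of its underside.
Mind the look-alikes: they are no part of the job. Leave any orange look-alike of the regulator alone.

How it is judged:
By the outcome, as a careful person would: the job done as asked, in the order asked, and still so for the second after the job is handed in, with the robot touching nothing.
It also fails if it takes over 48 s, if anything falls off the work surface, if the arm or the gripper's body presses on something with over 40 N, if the wrist force passes 120 N, or if a joint passes its speed limit or range.

## Working session

There is one attempt and no reset: what is moved stays moved. The work goes in short steps, Python scripts to look and compute and a shell command to move; the robot and the scene stay as the last step left them, time stands still between calls to the robot, and variables do not carry over. Pictures are saved under pics/ and viewed, and the job is handed in when it is done.

```bash
ls; mkdir -p pics
python3 - <<'E'
from station import bot
import cv2,numpy as np
o=bot.get_obs(); print({k:np.round(v,3) for k,v in o.items()})
for n in ["scene","side","wrist"]:
    c=bot.calibration(n); p,d=bot.read_camera(n)
    print(n,c['fx'],c['cx'],c['cy'],np.round(c['extrinsics'],3).tolist())
    cv2.imwrite(f"pics/{n}0.png",p[:,:,::-1]); np.savez(f"pics/{n}0.npz",p=p,d=d,E=c['extrinsics'],k=[c['fx'],c['fy'],c['cx'],c['cy']])
E
```

```text
pics
{'t': np.float64(0.0), 'q': array([ 1.006,  0.478,  0.022,  1.556, -0.011,  1.109, -0.083]), 'joint_vel': array([-0.001, -0.   , -0.   , -0.001,  0.   , -0.001, -0.001]), 'joint_torque': array([-1.0000e-03, -5.9645e+01,  1.6080e+00, -2.8119e+01,  1.3000e-02,
        9.0000e-03, -0.0000e+00]), 'eef_pos': array([ 0.297, -0.605,  0.244]), 'tool_rot': array([-0.001,  0.974,  0.226, -0.   ]), 'contact_force': array([ 0.812,  0.261, -1.219]), 'torque': array([-0.004,  0.027, -0.005]), 'gripper_width': np.float64(0.996)}
scene 459.9134123666316 321.9444164091523 251.4803580133338 [[-0.145, 0.542, -0.828, 1.389], [0.989, 0.074, -0.125, 0.112], [-0.006, -0.837, -0.547, 0.679], [0.0, 0.0, 0.0, 1.0]]
side 456.2369491487892 316.8204546525592 239.45019741613217 [[-0.955, -0.148, 0.256, 0.312], [-0.296, 0.534, -0.792, 0.755], [-0.019, -0.833, -0.553, 0.662], [0.0, 0.0, 0.0, 1.0]]
wrist 397.29870629077624 321.7244122899867 243.0497642918699 [[0.44, -0.848, -0.295, 0.374], [-0.898, -0.416, -0.143, -0.567], [-0.002, 0.328, -0.945, 0.373], [0.0, 0.0, 0.0, 1.0]]
```

View pics/scene0.png

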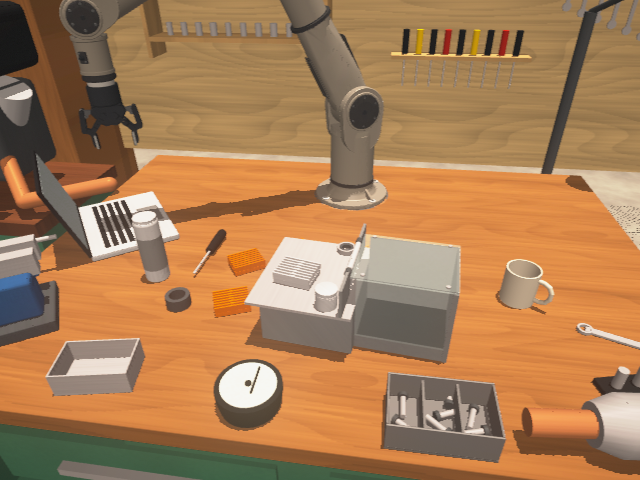

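View pics/side0.png

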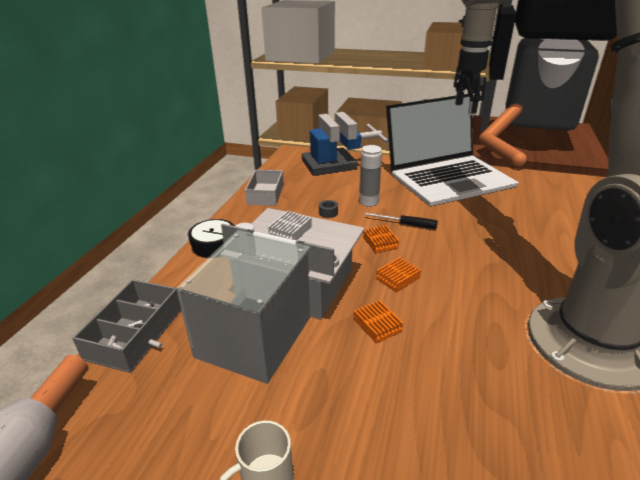

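View pics/wrist0.png

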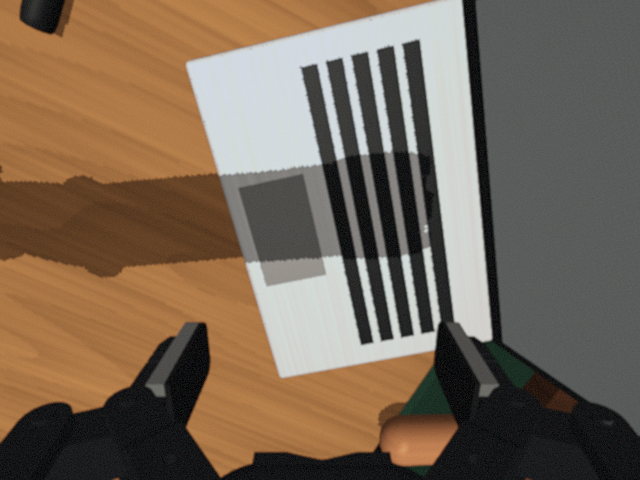

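The scene view shows the regulator at about (297,272) on the ledge, the bearing at (345,248), the piston at (327,297), and the hopper to the right, so the feed direction is about world +y. Next I'll measure these from depth.

```bash
cat > h.py <<'E'
import numpy as np
def cloud(f):
    z=np.load(f); d=z['d']; fx,fy,cx,cy=z['k']; E=z['E']
    v,u=np.mgrid[:480,:640]
    P=np.stack([(u-cx)/fx*d,(v-cy)/fy*d,d],-1)@E[:3,:3].T+E[:3,3]
    P[d==0]=np.nan
    return P,z['p']
E
python3 - <<'E'
from h import *
import cv2
for n in ['scene','side']:
    P,p=cloud(f'pics/{n}0.npz')
    pts={'scene':dict(reg=(297,268),bear=(345,246),piston=(327,289),corner1=(282,240),corner2=(251,304),c3=(345,318),ledge=(275,290),spray=(145,216),collar=(178,296),cup=(520,268)),
     'side':dict(reg=(290,222),ledge=(340,232),corner=(362,231))}[n]
    for k,(u,v) in pts.items(): print(n,k,np.round(P[v,u],4))
    box=(abs(P[...,0]-0.7)<.25)&(abs(P[...,1]+0.1)<.35)
    m=box&(abs(P[...,2]-.110)<.004)
    m=cv2.morphologyEx(m.astype(np.uint8),cv2.MORPH_OPEN,np.ones((3,3)))
    nb,l,s,c=cv2.connectedComponentsWithStats(m)
    i=1+np.argmax(s[1:,4]); Q=P[l==i]; print(s[i], 'z',np.median(Q[:,2]))
    r=cv2.minAreaRect(Q[:,:2].astype(np.float32)*1000); print(r, cv2.boxPoints(r).tolist())
    m=box&(abs(P[...,2]-.136)<.005)
    m=cv2.morphologyEx(m.astype(np.uint8),cv2.MORPH_OPEN,np.ones((2,2)))
    nb,l,s,c=cv2.connectedComponentsWithStats(m)
    for i in range(1,nb):
        if s[i,4]>60:
            Q=P[l==i]; print('  136:',s[i],np.median(Q,0).round(4),cv2.minAreaRect(Q[:,:2].astype(np.float32)*1000))
E
```

```text
scene reg [ 0.6328 -0.0544  0.1346]
scene bear [0.512  0.0323 0.1194]
scene piston [0.7197 0.0197 0.155 ]
scene corner1 [ 0.4978 -0.1169  0.1142]
scene corner2 [ 0.7279 -0.1274  0.109 ]
scene c3 [0.7474 0.057  0.1127]
scene ledge [ 0.6841 -0.0899  0.1134]
scene spray [ 0.5289 -0.4284  0.1721]
scene collar [ 0.6096 -0.3445  0.011 ]
scene cup [0.4695 0.4324 0.0671]
[ 244  237  119   85 4153] z 0.11196520426957635
((614.2377319335938, -18.299545288085938), (225.32325744628906, 256.0777282714844), 84.06304931640625) [[475.2325744628906, -117.11331176757812], [729.9368286132812, -143.6004638671875], [753.242919921875, 80.51422119140625], [498.53863525390625, 107.00137329101562]]
  136: [137 229  24  10  90] [ 0.5506 -0.4166  0.1332] ((445.0455627441406, -454.167724609375), (236.83058166503906, 45.994232177734375), 17.565645217895508)
  136: [273 257  48  26 811] [nan nan nan] ((620.7477416992188, -51.2783088684082), (77.98796844482422, 95.65894317626953), 77.71507263183594)
  136: [356 294  99  19 407] [nan nan nan] ((nan, nan), (0.0, 0.0), 0.0)
  136: [316 298  22   7  86] [nan nan nan] 
[... 556 characters left out ...]
0.5262 -0.4068  0.1324] ((525.948974609375, -566.7523803710938), (339.03125, 48.59529495239258), 89.69371795654297)
  136: [269 212  34  23 333] [nan nan nan] ((629.0249633789062, -65.69578552246094), (106.86279296875, 60.602203369140625), 73.00390625)
  136: [309 259  26   9 101] [0.5222 0.0747 0.1337] ((521.45068359375, 72.7889175415039), (50.51566696166992, 28.043392181396484), 26.86439323425293)
  136: [288 265  21  28  91] [0.5521 0.1321 0.1309] ((551.17138671875, 122.49656677246094), (104.34564208984375, 6.656588077545166), 88.16925811767578)
  136: [269 294  20  27  88] [0.5606 0.2141 0.131 ] ((560.17578125, 210.14016723632812), (71.44282531738281, 2.24981951713562), 83.5079574584961)
```

```bash
python3 -m crank '[[[0,0,-0.01],[0,0,-9.75],0.03],[[0,0,-0.01],[0,0,-9.75],0.03],[[0,0,-0.01],[0,0,-9.75],0.03],[[0,0,-0.01],[0,0,-9.75],0.03],[[0,0,-0.01],[0,0,-9.75],0.03],[[0,0,-0.005],[0,0,-9.75],0.03]]'
python3 -m crank '[[[0.047,0.02,0],[0,0,0],0.03],[[0.047,0.02,0],[0,0,0],0.03],[[0.047,0.02,0],[0,0,0],0.03],[[0.047,0.02,0],[0,0,0],0.03],[[0.047,0.02,0],[0,0,0],0.03],[[0.047,0.02,0],[0,0,0],0.03],[[0.047,0.02,0],[0,0,0],0.03],[[0.047,0.02,0],[0,0,0],0.03],[[0.047,0.02,0],[0,0,0],0.03],[[0.047,0.02,0],[0,0,0],0.03]]'
python3 -m crank '[[[0.047,0.02,0],[0,0,0],0.03],[[0.047,0.02,0],[0,0,0],0.03],[[0.047,0.02,0],[0,0,0],0.03],[[0,0,0],[0,0,0],0.03],[[0,0,0],[0,0,0],0.03]]'
python3 - <<'E'
from station import bot
import cv2,numpy as np
o=bot.get_obs(); print({k:np.round(v,3) for k,v in o.items()})
for n in ["wrist"]:
    c=bot.calibration(n); p,d=bot.read_camera(n)
    cv2.imwrite(f"pics/{n}1.png",p[:,:,::-1]); np.savez(f"pics/{n}1.npz",p=p,d=d,E=c['extrinsics'],k=[c['fx'],c['fy'],c['cx'],c['cy']])
E
```

```text
t: 0.9
eef_pos: [0.2977, -0.6058, 0.3006]
tool_rot: [0.0, 0.737, 0.676, -0.0]
contact_force: [0.7, 0.3, -0.6]
gripper_width: 0.353
t: 2.15
eef_pos: [0.5409, -0.155, 0.3002]
tool_rot: [-0.0, 0.739, 0.673, -0.0]
contact_force: [1.2, -0.3, -0.3]
gripper_width: 0.35
t: 2.78
eef_pos: [0.613, -0.0221, 0.2998]
tool_rot: [-0.0, 0.739, 0.673, -0.001]
contact_force: [0.2, -0.1, -0.1]
gripper_width: 0.352
{'t': np.float64(2.775), 'q': array([ 0.301,  0.374, -0.484,  1.618,  0.184,  1.196, -0.315]), 'joint_vel': array([ 0.024, -0.01 ,  0.018,  0.007,  0.001,  0.001,  0.001]), 'joint_torque': array([-1.7940e+00, -5.1489e+01, -5.5950e+00, -2.8958e+01, -1.2400e-01,
       -5.2000e-02, -1.7000e-02]), 'eef_pos': array([ 0.613, -0.022,  0.3  ]), 'tool_rot': array([-0.   ,  0.739,  0.673, -0.001]), 'contact_force': array([ 0.201, -0.117, -0.086]), 'torque': array([-0.036,  0.029,  0.011]), 'gripper_width': np.float64(0.352)}
```

View pics/wrist1.png

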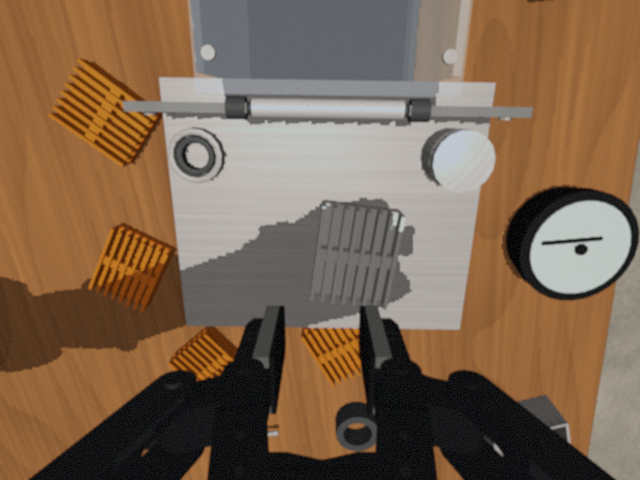

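The wrist view shows the block's top corners near (322,202), (403,212), (388,306) and (312,302). The ledge's front edge runs from (186,326) to (461,330), the hinge rod is at row ~107, the bearing at (196,154) and the piston at (463,160).

Run:
```python
from h import *
import cv2
P,p=cloud('pics/wrist1.npz')
def ray(u,v,zz):
    z=np.load('pics/wrist1.npz'); fx,fy,cx,cy=z['k'];E=z['E']
    d=E[:3,:3]@np.array([(u-cx)/fx,(v-cy)/fy,1]); return (E[:3,3]+d*(zz-E[2,3])/d[2])
for n,(u,v) in dict(ledge=(250,200),ledge2=(440,280),reg=(350,254),bear=(196,137),piston=(465,155),rod=(330,107)).items(): print(n,P[v,u].round(4))
fl=ray(186,326,.11);fr=ray(461,330,.11); bl=ray(161,78,.11); br=ray(494,84,.11)
print('ledge corners',fl.round(4),fr.round(4),np.linalg.norm(fl-fr), bl.round(4),br.round(4),np.linalg.norm(bl-fl),np.linalg.norm(br-fr))
m=((abs(P[...,2]-.1365)<.006)).astype(np.uint8); m[:150]=0;m[310:]=0;m[:,:290]=0;m[:,420:]=0
m=cv2.morphologyEx(m,cv2.MORPH_CLOSE,np.ones((9,9)))
Q=np.array([ray(u,v,.136)[:2] for v,u in zip(*np.nonzero(m))],np.float32)
r=cv2.minAreaRect(Q*1000);print('reg',r,cv2.boxPoints(r).round(1).tolist(),Q.mean(0))
# chest frame
e=(fr-fl)[:2]; yaw1=np.arctan2(e[1],e[0])+np.pi/2
a=ray(250,107,.166);b=ray(405,108,.166);e2=(b-a)[:2]
print('yaws',np.degrees(yaw1),np.degrees(np.arctan2(e2[1],e2[0])+np.pi/2),'rod mid',(a+b)/2)
mid=(fl+fr)[:2]/2; X=np.array([np.cos(yaw1),np.sin(yaw1)]);Y=np.array([-X[1],X[0]])
O=mid+.19*X; print('O',O)
R=np.array([X,Y])
for n,q in dict(reg=np.array(r[0])/1000,bear=ray(196,154,.122)[:2],pist=ray(463,160,.152)[:2],rod=((a+b)/2)[:2],tcp=np.array([.613,-.0221])).items(): print(n,(R@(q-O)).round(4))
print('corners chest',(R@(cv2.boxPoints(r)/1000-O).T).T.round(4).tolist())
c=[ray(322,202,.136),ray(403,212,.136),ray(388,306,.136),ray(312,302,.136)]
print('hand corners',[(R@(x[:2]-O)).round(4).tolist() for x in c])
```

```text
ledge [ 0.5555 -0.0046  0.1106]
ledge2 [ 0.7102 -0.0907  0.111 ]
reg [ 0.6326 -0.0495  0.1362]
bear [0.5246 0.0492 0.1207]
piston [0.7153 0.0216 0.1525]
rod [0.6258 0.0613 0.1724]
ledge corners [ 0.479  -0.1159  0.11  ] [ 0.7299 -0.1435  0.11  ] 0.252410011760786 [0.5037 0.093  0.11  ] [0.75   0.0656 0.11  ] 0.21033484895726398 0.21009059584306802
reg ((636.3640747070312, -54.618324279785156), (81.79251098632812, 64.3214111328125), 76.99877166748047) [[595.7999877929688, -87.19999694824219], [658.5, -101.69999694824219], [676.9000244140625, -22.0], [614.2000122070312, -7.5]] [ 0.6365205  -0.05269764]
yaws 83.70761463889454 84.26032038332212 rod mid [0.62433362 0.06110798 0.166     ]
O [0.6252362  0.05915552]
reg [-0.1119 -0.0235]
bear [-0.0334  0.0997]
pist [-0.0309 -0.0929]
rod [0.0018 0.0011]
tcp [-0.0821  0.0033]
corners chest [[-0.1487, 0.0132], [-0.1562, -0.0507], [-0.075, -0.0602], [-0.0675, 0.0036]]
hand corners [[-0.0657, 0.0035], [-0.0725, -0.0581], [-0.1526, -0.0524], [-0.1499, 0.0104]]
```

```bash
python3 -m crank '[[[-0.008,0.031,0],[0,0,0],0],[[-0.008,0.031,0],[0,0,0],0],[[-0.008,0.031,0],[0,0,0],0],[[0,0,0.04],[0,0,0],0],[[0,0,0.04],[0,0,0],0],[[0,0,0.04],[0,0,0],0],[[0,0,0.02],[0,0,0],0],[[0,0,0.01],[0,0,0],0],[[0,0,0],[0,0,0],0]]'
cat > look.py <<'E'
import sys,cv2,numpy as np
from station import bot
tag=sys.argv[1]
for n in sys.argv[2:]:
    c=bot.calibration(n); p,d=bot.read_camera(n)
    cv2.imwrite(f"pics/{n}{tag}.png",p[:,:,::-1]); np.savez(f"pics/{n}{tag}.npz",p=p,d=d,E=c['extrinsics'],k=[c['fx'],c['fy'],c['cx'],c['cy']])
o=bot.get_obs(); O=np.array([.625,.0594]);a=np.radians(84);R=np.array([[np.cos(a),np.sin(a)],[-np.sin(a),np.cos(a)]])
print('tcp chest',(R@(o['eef_pos'][:2]-O)).round(4),o['eef_pos'][2].round(4),o['t'],o['contact_force'].round(1))
E
python3 look.py 2 wrist scene
```

```text
t: 3.95
eef_pos: [0.704, -0.0545, 0.1507]
tool_rot: [0.0, 0.739, 0.673, 0.0]
contact_force: [-0.7, 0.5, 0.4]
gripper_width: 0.002
tcp chest [-0.1046 -0.0911] 0.152 4.05 [-0.   0.8  0.2]
```

View pics/wrist2.png

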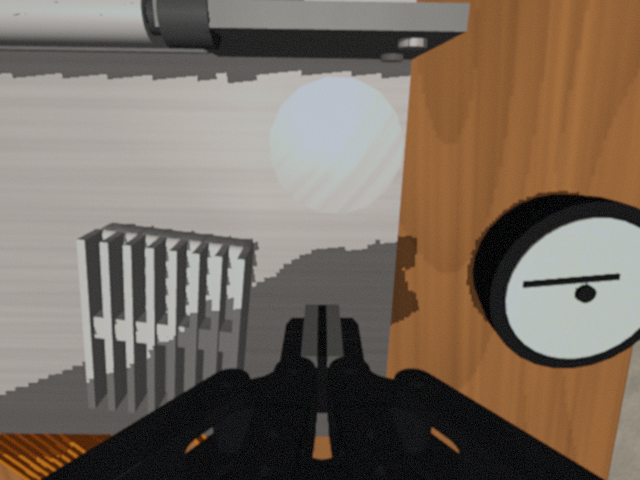

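View pics/scene2.png

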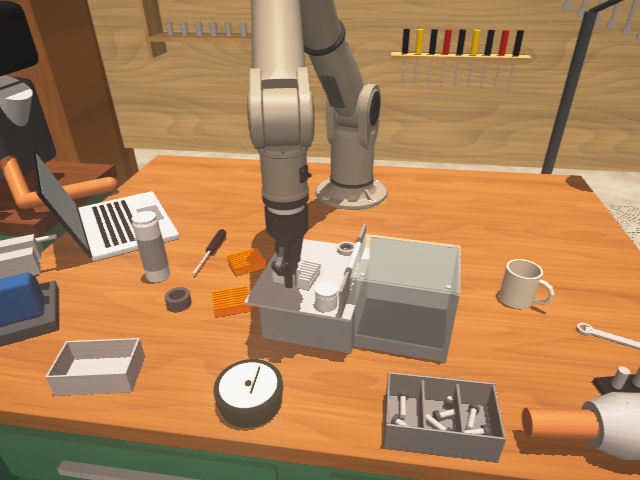

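Run:
```python
from h import *
P,p=cloud('pics/wrist2.npz')
O=np.array([.625,.0594]);a=np.radians(84);R=np.array([[np.cos(a),np.sin(a)],[-np.sin(a),np.cos(a)]])
for u,v in [(310,315),(335,315),(293,330),(290,355),(350,330),(285,375),(265,380),(250,385),(235,375),(225,380),(220,395),(180,430),(325,340)]:
    q=P[v,u]; print(u,v,(R@(q[:2]-O)).round(4),q[2].round(4))
```

```text
310 315 [-0.0935 -0.086 ] 0.1491
335 315 [-0.0931 -0.0952] 0.1496
293 330 [-0.0974 -0.0799] 0.1531
290 355 [-0.0975 -0.0799] 0.1683
350 330 [-0.0969 -0.1007] 0.1536
285 375 [-0.0922 -0.0799] 0.1855
265 380 [-0.0975 -0.0734] 0.1811
250 385 [-0.0943 -0.0702] 0.1873
235 375 [-0.091  -0.0662] 0.1874
225 380 [-0.0912 -0.0638] 0.1892
220 395 [-0.092  -0.0635] 0.1942
180 430 [-0.093  -0.0566] 0.2052
325 340 [-0.0939 -0.0914] 0.165
```

```bash
python3 -m crank '[[[0,0,0.012],[0,0,0],0],[[0,0,0.009],[0,0,0],0],[[0,0,0],[0,0,0],0]]'
python3 -m crank '[[[0,-0.01,0],[0,0,0],0],[[0,-0.008,0],[0,0,0],0],[[0,-0.004,0],[0,0,0],0],[[0,-0.004,0],[0,0,0],0],[[0,-0.004,0],[0,0,0],0],[[0,-0.004,0],[0,0,0],0],[[0,-0.004,0],[0,0,0],0],[[0,-0.004,0],[0,0,0],0],[[0,-0.003,0],[0,0,0],0],[[0,0,0],[0,0,0],0]]'
python3 look.py 3 wrist
```

```text
t: 4.42
eef_pos: [0.7029, -0.0542, 0.128]
tool_rot: [-0.001, 0.739, 0.674, -0.001]
contact_force: [0.8, 0.8, 0.2]
gripper_width: -0.002
t: 5.68
eef_pos: [0.6587, -0.05, 0.1295]
tool_rot: [0.0, 0.739, 0.673, -0.0]
contact_force: [1.8, 0.1, 0.8]
gripper_width: -0.0
tcp chest [-0.1053 -0.045 ] 0.1293 5.725 [2.  0.3 1.7]
```

View pics/wrist3.png

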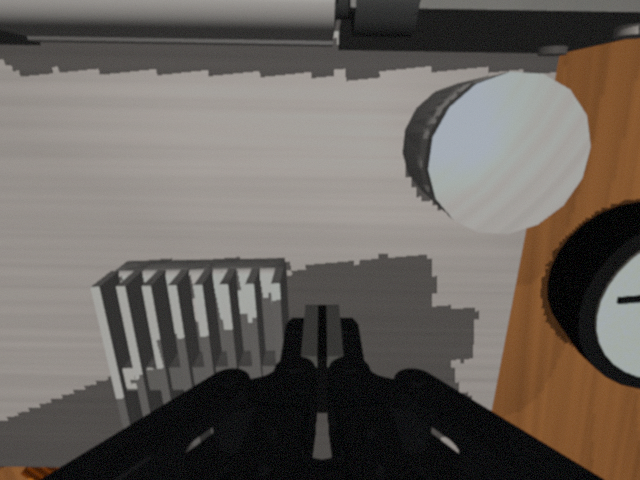

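The block's top front edge now runs from about (95,287) to (278,282). It looks straightened and flush with the fingers, so I'll measure it.

```bash
cat > meas.py <<'E'
import sys
from h import *
import cv2
f=sys.argv[1]
P,p=cloud(f)
O=np.array([.625,.0594]);a=np.radians(84);R=np.array([[np.cos(a),np.sin(a)],[-np.sin(a),np.cos(a)]])
C=(P[...,:2]-O)@R.T
m=(abs(P[...,2]-.1365)<.004)&(abs(C[...,1])<.07)&(C[...,0]>-.19)&(C[...,0]<0)
if len(sys.argv)>2: m[:,int(sys.argv[2]):]=0
m=cv2.morphologyEx(m.astype(np.uint8),cv2.MORPH_OPEN,np.ones((3,3)))>0
q=C[m]; print(m.sum(), 'rng',np.percentile(q,[1,99],axis=0).round(4).tolist(), cv2.minAreaRect((q*1000).astype(np.float32)))
# front edge line
ys=np.linspace(q[:,1].min()+.004,q[:,1].max()-.004,12); fr=[];
for y in ys:
    s=q[abs(q[:,1]-y)<.003]
    if len(s)>5: fr.append((y,s[:,0].max()))
print(np.round(fr,4).tolist())
E
python3 meas.py pics/wrist3.npz 290
```

```text
12836 rng [[-0.1356, -0.0309], [-0.0005, 0.0336]] ((-74.08991241455078, 4.886119842529297), (79.02549743652344, 147.54736328125), 89.71331024169922)
[[-0.031, -0.0005], [-0.0245, -0.0005], [-0.0181, -0.0005], [-0.0116, -0.0005], [-0.0052, -0.0004], [0.0013, -0.0004], [0.0077, -0.0004], [0.0142, -0.0003], [0.0207, -0.0004], [0.0271, -0.0002], [0.0336, -0.0004], [0.04, -0.0003]]
```

```bash
sed -i 's/C\[...,0\]<0)/C[...,0]<-.03)/' meas.py; python3 -m crank '[[[0,0.01,0],[0,0,0],0],[[0,0.015,0],[0,0,0],0],[[0,0,-0.03],[0,0,0],0.03],[[0,0,-0.04],[0,0,0],0.03],[[-0.03,-0.02,0],[0,0,0],0.03],[[-0.03,-0.03,0],[0,0,0],0.03],[[-0.02,-0.022,0],[0,0,0],0.03],[[0,0,0],[0,0,0],0.03],[[0,0,0],[0,0,0],0.03]]'
python3 look.py 4 wrist;python3 meas.py pics/wrist4.npz
```

```text
t: 6.85
eef_pos: [0.6052, -0.1246, 0.1991]
tool_rot: [-0.0, 0.739, 0.674, 0.0]
contact_force: [0.0, -0.1, 0.4]
gripper_width: 0.354
tcp chest [-0.1846  0.0003] 0.1992 6.9 [0.5 0.4 0.6]
11381 rng [[-0.1568, -0.0314], [-0.0787, 0.0325]] ((-118.13868713378906, 0.5348968505859375), (80.46549224853516, 64.37431335449219), 1.7975611686706543)
[[-0.0288, -0.0769], [-0.0235, -0.0774], [-0.0181, -0.0773], [-0.0128, -0.0776], [-0.0075, -0.0777], [-0.0022, -0.0779], [0.0032, -0.0781], [0.0085, -0.0781], [0.0138, -0.0786], [0.0191, -0.0789], [0.0245, -0.0787], [0.0298, -0.0789]]
```

View pics/wrist4.png

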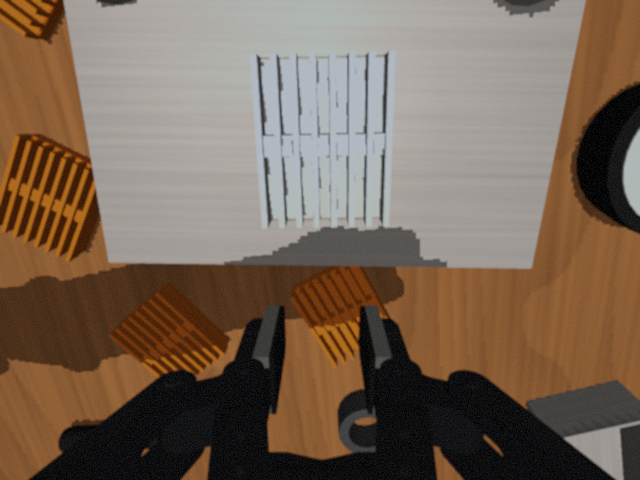

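```bash
python3 -m crank '[[[0,0,0.03],[0,0,0],0.03],[[0,0,0.03],[0,0,0],0.03],[[0,0,0.01],[0,0,0],0.03],[[0.006,0,0],[0,0,0],0.03],[[0.004,0,0],[0,0,0],0.03],[[0.004,0,0],[0,0,0],0.03],[[0.004,0,0],[0,0,0],0.03],[[0.005,0,0],[0,0,0],0.03],[[0.005,0,0],[0,0,0],0.03],[[0.005,0,0],[0,0,0],0.03]]'
python3 -m crank '[[[0.006,0,0],[0,0,0],0.03],[[0.006,0,0],[0,0,0],0.03],[[0.006,0,0],[0,0,0],0.03],[[0.006,0,0],[0,0,0],0.03],[[0.006,0,0],[0,0,0],0.03],[[0.006,0,0],[0,0,0],0.03],[[0.006,0,0],[0,0,0],0.03],[[0.005,0,0],[0,0,0],0.03],[[0.004,0,0],[0,0,0],0.03],[[0,0,0],[0,0,0],0.03]]'
python3 look.py 5 wrist;python3 meas.py pics/wrist5.npz
```

```text
t: 8.15
eef_pos: [0.608, -0.0925, 0.1296]
tool_rot: [0.0, 0.739, 0.673, 0.0]
contact_force: [0.0, -3.5, 2.6]
gripper_width: 0.354
t: 9.4
eef_pos: [0.6125, -0.0404, 0.1292]
tool_rot: [-0.0, 0.739, 0.674, 0.0]
contact_force: [0.6, -1.0, 1.0]
gripper_width: 0.356
tcp chest [-0.1006  0.0021] 0.129 9.45 [-0.2 -0.6  0.1]
18588 rng [[-0.0934, -0.0305], [-0.0308, 0.0328]] ((-69.03811645507812, 1.0280952453613281), (78.5517349243164, 64.64143371582031), 0.5590298175811768)
[[-0.0274, -0.0302], [-0.0222, -0.03], [-0.017, -0.0301], [-0.0118, -0.0301], [-0.0066, -0.0303], [-0.0014, -0.0302], [0.0038, -0.0301], [0.0089, -0.0301], [0.0141, -0.0301], [0.0193, -0.0303], [0.0245, -0.03], [0.0297, -0.03]]
```

View pics/wrist5.png

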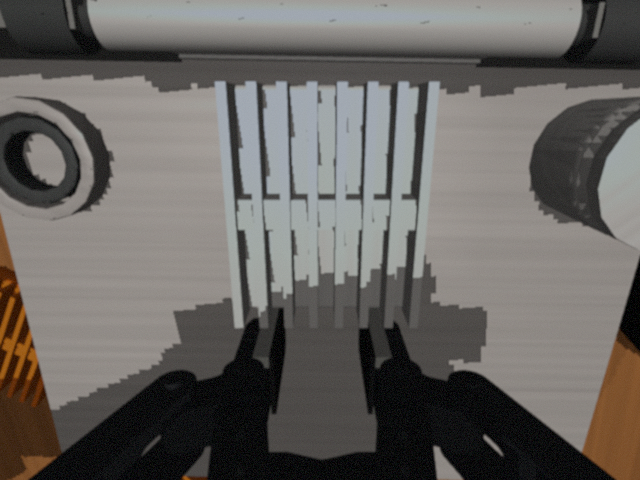

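```bash
python3 -m crank '[[[0.005,0,0],[0,0,0],0.03],[[0.005,0,0],[0,0,0],0.03],[[0.005,0,0],[0,0,0],0.03],[[0.005,0,0],[0,0,0],0.03],[[0.005,0,0],[0,0,0],0.03],[[0.005,0,0],[0,0,0],0.03],[[0.005,0,0],[0,0,0],0.03],[[0.005,0,0],[0,0,0],0.03],[[0.005,0,0],[0,0,0],0.03],[[0.005,0,0],[0,0,0],0.03]]'
python3 look.py 6 wrist scene
```

```text
t: 10.7
eef_pos: [0.6172, 0.0084, 0.1294]
tool_rot: [0.0, 0.739, 0.673, 0.0]
contact_force: [-0.7, -1.8, -0.3]
gripper_width: 0.353
tcp chest [-0.0506  0.0024] 0.1295 10.8 [-0.3  0.3  0. ]
```

View pics/wrist6.png

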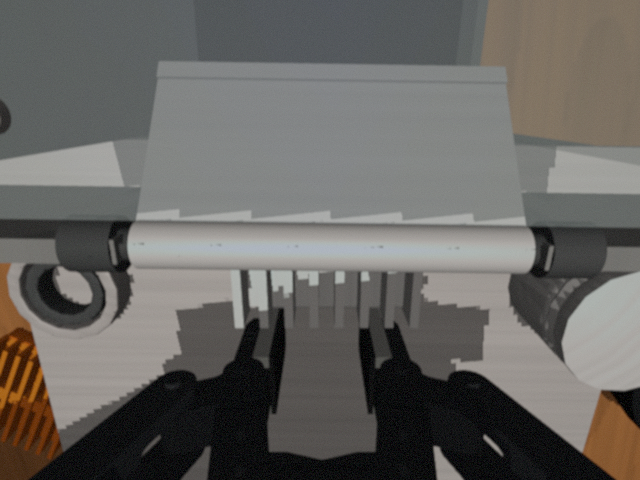

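View pics/scene6.png

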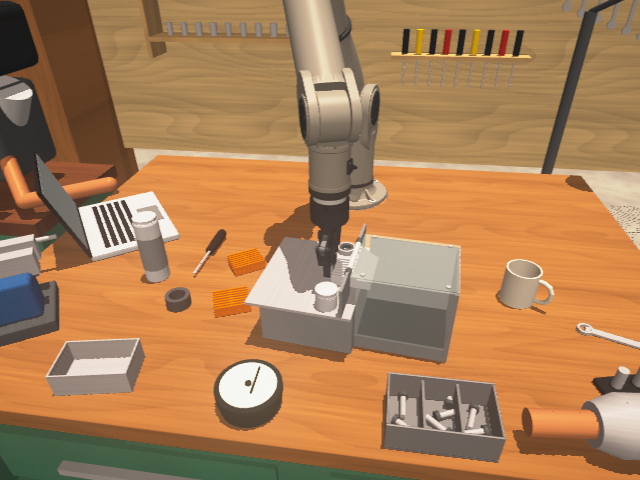

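The flap is open, with the block under it and its rear edge at row ~328. I'll check the clearance of the finger knuckles to the hinge before going on.

Run:
```python
from h import *
P,p=cloud('pics/wrist6.npz')
O=np.array([.625,.0594]);a=np.radians(84);R=np.array([[np.cos(a),np.sin(a)],[-np.sin(a),np.cos(a)]])
for u,v in [(250,325),(262,318),(390,318),(225,380),(240,375),(175,378),(160,390),(470,378),(90,265),(90,240),(575,265),(330,265),(330,250),(30,255),(260,320)]:
    q=P[v,u]; print(u,v,(R@(q[:2]-O)).round(4),q[2].round(4))
```

```text
250 325 [-0.0443  0.0294] 0.1278
262 318 [-0.036   0.0233] 0.137
390 318 [-0.0359 -0.0212] 0.1363
225 380 [-0.0391  0.0296] 0.166
240 375 [-0.0388  0.0258] 0.1641
175 378 [-0.0381  0.0432] 0.1667
160 390 [-0.0392  0.0461] 0.1703
470 378 [-0.0366 -0.0382] 0.1675
90 265 [-0.0019  0.0568] 0.1729
90 240 [0.0041 0.0561] 0.1722
575 265 [-0.0003 -0.0552] 0.1739
330 265 [-0.0018  0.001 ] 0.1716
330 250 [0.0022 0.0011] 0.1722
30 255 [-0.0002  0.0715] 0.1712
260 320 [-0.037   0.0241] 0.1366
```

```bash
python3 -m crank '[[[0.005,0,0],[0,0,0],0.03],[[0.005,0,0],[0,0,0],0.03],[[0.005,0,0],[0,0,0],0.03],[[0.005,0,0],[0,0,0],0.03],[[0.004,0,0],[0,0,0],0.03],[[0,0,0],[0,0,0],0.03]]'
python3 look.py 7 wrist
```

```text
t: 11.55
eef_pos: [0.6196, 0.0329, 0.1295]
tool_rot: [-0.0, 0.739, 0.674, 0.0]
contact_force: [1.0, -1.1, 1.1]
gripper_width: 0.353
tcp chest [-0.0268  0.0028] 0.1294 11.6 [-0.3  0.3  0.5]
```

View pics/wrist7.png

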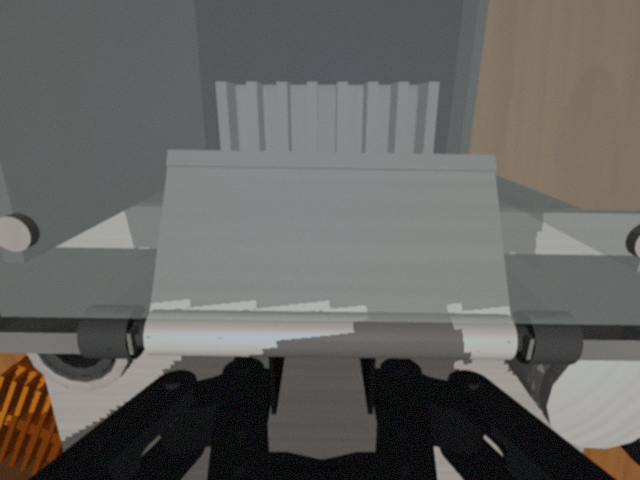

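The block's front now shows past the flap's edge (row 82), and its middle is about at the ledge end. A few more millimetres should drop it.

```bash
python3 -m crank '[[[0.003,0,0],[0,0,0],0.03],[[0.002,0,0],[0,0,0],0.03],[[0,0,0],[0,0,0],0.03],[[0,0,0],[0,0,0],0.03],[[0,0,0],[0,0,0],0.03]]'
python3 look.py 8 wrist
```

```text
t: 12.22
eef_pos: [0.6198, 0.037, 0.1293]
tool_rot: [0.0, 0.739, 0.673, -0.0]
contact_force: [-0.2, -0.4, -1.2]
gripper_width: 0.354
tcp chest [-0.0229  0.0028] 0.1293 12.275 [-0.2  0.4  0.3]
```

View pics/wrist8.png

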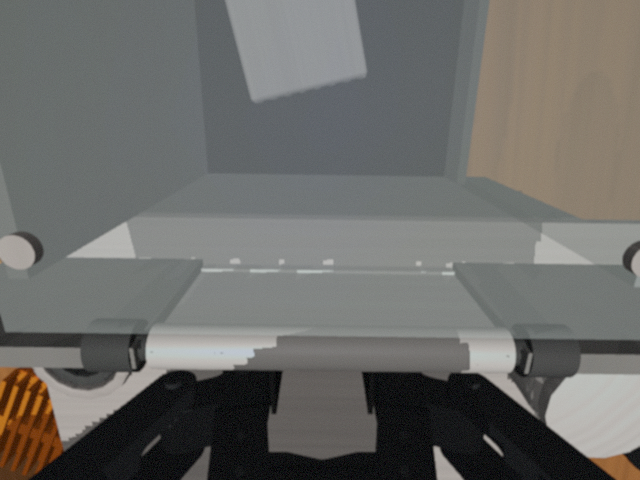

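The block lies in the hopper at (300,50), and the flap has dropped. Next I'll draw back along the ledge and then go up.

```bash
python3 -m crank '[[[-0.01,0,0],[0,0,0],0.03],[[-0.02,0,0],[0,0,0],0.03],[[-0.03,0,0],[0,0,0],0.03],[[-0.03,0,0],[0,0,0],0.03],[[-0.03,0,0],[0,0,0],0.03],[[-0.01,0,-0.03],[0,0,0],0.03],[[0,0,-0.05],[0,0,0],0.03],[[0,0,-0.05],[0,0,0],0.03],[[0,0,-0.03],[0,0,0],0.03],[[0,0,0],[0,0,0],0.03]]'
python3 look.py 9 wrist scene side
```

```text
t: 13.52
eef_pos: [0.6088, -0.0943, 0.2923]
tool_rot: [0.002, 0.74, 0.673, 0.001]
contact_force: [-0.1, -0.6, -0.5]
gripper_width: 0.35
tcp chest [-0.154   0.0021] 0.288 13.675 [ 0.4  0.1 -0.3]
```

View pics/wrist9.png

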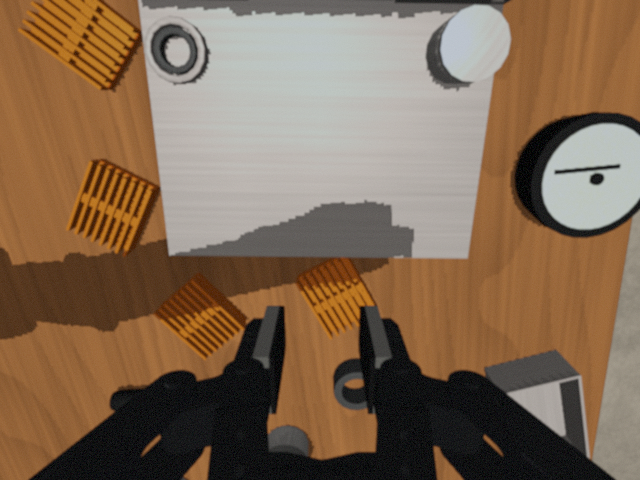

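View pics/scene9.png

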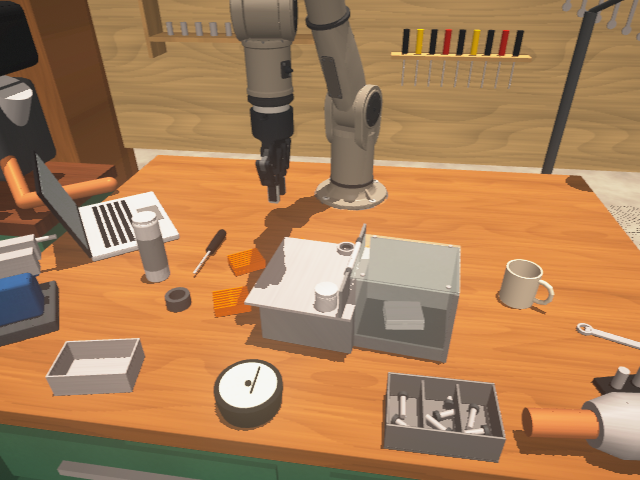

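View pics/side9.png

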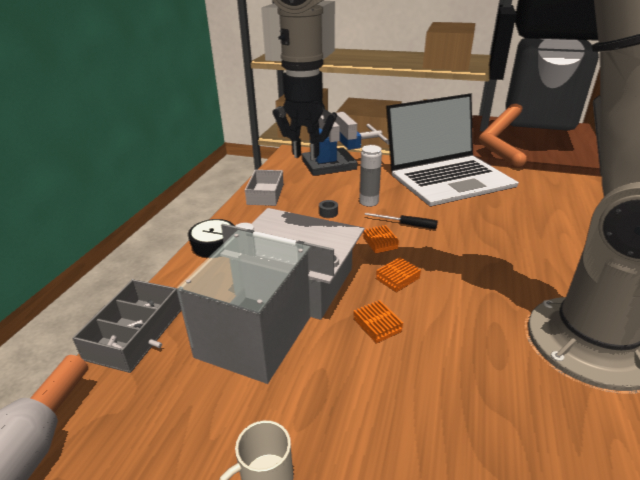

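```bash
python3 -m crank '[[[0.03,0,0],[0,0,0],0.03],[[0.04,0,0],[0,0,0],0.03],[[0,0,0],[0,0,0],0.03],[[0,0,0],[0,0,0],0.03]]'
python3 look.py 10 wrist scene
python3 - <<'E'
from h import *
import cv2
P,p=cloud('pics/wrist10.npz')
O=np.array([.625,.0594]);a=np.radians(84);R=np.array([[np.cos(a),np.sin(a)],[-np.sin(a),np.cos(a)]])
C=(P[...,:2]-O)@R.T
Pa,pa=cloud('pics/wrist1.npz'); Ca=(Pa[...,:2]-O)@R.T
for n,CC,PP in [('before',Ca,Pa),('after',C,P)]:
  for k,m in dict(pist=(abs(PP[...,2]-.152)<.004)&(CC[...,1]<-.06)&(CC[...,0]<-.01)&(CC[...,1]>-.125),bear=(abs(PP[...,2]-.121)<.003)&(CC[...,1]>.06)&(CC[...,0]<-.01)&(CC[...,1]<.125)).items():
    q=CC[m]; print(n,k,((np.percentile(q,1,axis=0)+np.percentile(q,99,axis=0))/2).round(4))
a=np.load('pics/scene0.npz')['p'].astype(int);b=np.load('pics/scene10.npz')['p'].astype(int)
m=(abs(a-b).max(2)>40).astype(np.uint8); m=cv2.morphologyEx(m,cv2.MORPH_OPEN,np.ones((3,3)));nb,l,s,c=cv2.connectedComponentsWithStats(m)
print([x.tolist() for x in s[1:] if x[4]>15])
E
```

```text
t: 14.18
eef_pos: [0.6137, -0.0236, 0.288]
tool_rot: [-0.001, 0.739, 0.673, -0.001]
contact_force: [-0.2, -0.4, -0.7]
gripper_width: 0.354
tcp chest [-0.0845  0.0023] 0.2884 14.275 [-0.4  0.1 -0. ]
before pist [-0.033  -0.0936]
before bear [-0.0346  0.1006]
after pist [-0.0331 -0.0936]
after bear [-0.0346  0.1005]
[[59, 0, 33, 42, 594], [74, 0, 69, 143, 4103], [280, 0, 11, 12, 100], [293, 0, 23, 9, 161], [329, 0, 10, 7, 50], [320, 0, 36, 48, 830], [152, 7, 180, 284, 9074], [293, 13, 35, 20, 169], [309, 38, 8, 3, 24], [354, 50, 8, 17, 72], [307, 58, 19, 38, 154], [326, 58, 52, 71, 1153], [360, 68, 4, 5, 16], [317, 90, 4, 5, 18], [373, 90, 8, 13, 69], [327, 197, 5, 6, 24], [348, 196, 10, 6, 50], [116, 215, 8, 14, 53], [124, 214, 8, 13, 47], [109, 217, 8, 14, 50], [101, 218, 7, 14, 48], [288, 287, 13, 7, 70], [384, 301, 41, 29, 1019]]
```

View pics/wrist10.png

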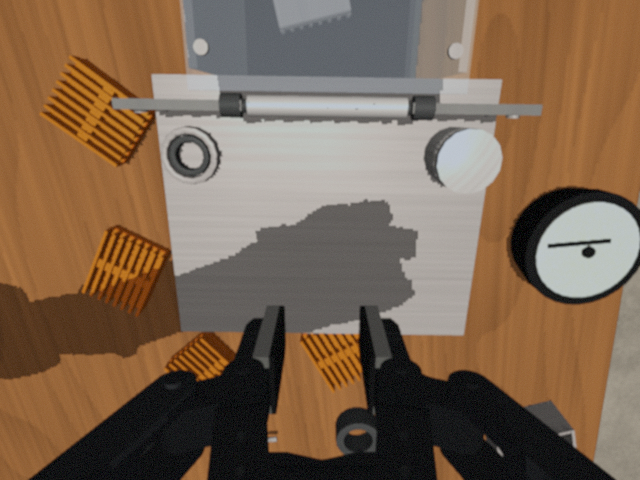

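The doorway region (245–410, ~100) looks the same as in the first view, so the flap is shut. The block is in the hopper at (310,12), and the bearing and piston haven't moved. The robot is clear of everything, so I'm handing in.

```bash
python3 -c "
from station import bot
print(bot.hand_in())"
```

```text
the job is handed in; nothing more can be done
None
```

The regulator block is in the hopper and the flap has swung shut behind it. I handed the job in at about 14.3 s of the 48 s allowed.

- **Moves:** I pushed the block sideways with shut fingers to bring it into line with the doorway. Then I pushed it from behind with two fingers, under the flap, until it tipped in. After that I drew the fingers back along the ledge and up. The block was never gripped or lifted.
- **Block and flap:** The last wrist and scene pictures show the block lying on the hopper floor. The doorway looks the same as in the picture taken before the push; I judged the flap shut from that and did not measure its angle.
- **Bystanders:** The bearing and the piston measured within about 0.1 mm of their starting places. Comparing the first and last scene pictures showed changes only around the arm and its shadow, the emptied spot on the ledge and the block in the hopper.
- **Forces:** Tool force readings stayed around 4 N or less, taken at the end of each move rather than continuously.

No check failed or disagreed.

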